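# Unclip the spark-trap cassette and rack it for cleaning

## Task

Pinch the two sprung tabs of the spark-trap cassette together and lift it straight up out of the fume-extractor box, then stand it in the middle of the slotted plate and let go of it. Take it again the other way, by the flat front and back of its neck, and lower it upright into the empty stall of the cleaning rack until it stands on the stall's floor, squarely between the cheeks and rails. Keep it upright and never drop it, leave the other things on the bench where they are, and let go at the end.

Things in the scene. Friction and masses are not known exactly. Their poses are not given: they have to be found in the camera images.
- cassette_mid (a point): centre of the spark-trap cassette, half-way up its 128 mm height, z up; 0.36 kg or so; latched in the fume-extractor box at the start. Ribbed metal body 44 mm along x, 62 mm along y, 62 mm high; above it, up to the top, a grey plastic neck 40 mm along x, 28 mm along y. A black sprung tab stands beside the neck at +y and at -y. The same when turned by half a turn.
- tabs_mid (a point): point on the cassette's axis midway between the two tabs, 107 mm above the underside, 21 mm below the top. The tabs are 32 mm wide (x), reach from 67 to 127 mm above the underside; outer faces 60 mm apart along y when free, 45 mm fully pinched. The second hold is here too, but on the neck's bare flat faces, 40 mm apart along x (the tabs stand back 4 mm from them).
- tab_a (a joint): inward travel of the tab on the cassette's +y side: 0 free, 0.0075 m fully pinched (stop). It springs back with 4 N when free, 9.5 N at the stop. Past about 0.0055 its foot clears the catch. The foot, 64 to 74 mm above the underside, juts out to 38 mm from the middle when free, 30.5 mm when pinched.
- tab_b (a joint): the same for the tab on the cassette's -y side
- well_floor (a point): centre of the floor of the cassette well in the grey fume-extractor box, 25 mm above the bench; x, y are the box's axes and the cassette's while it is in there. The box is fixed, 150 mm along x, 140 mm along y. The cassette lifts out straight up.
- box_top (a point): centre of the well's mouth, level with the box's flat top, 107 mm above the bench. Steel catch lips at the mouth's two y ends, inner edges 66 mm apart, upper side level with the top, hold the tabs' feet down. Tabs and neck stand about 45 mm proud of this top.
- stall (a point): centre of the floor of the cleaning rack's empty stall (top of a thin black rubber pad, 11 mm above the bench); x, y as the rack. Cheeks 84 mm apart stand at its two y sides, 124 mm above this floor; at its two x sides only low rails, 53 mm apart, 13 mm above this floor. The cassette goes in with its y along the rack's y, either way round.
- rack_top (a point): point above the rack's middle, level with the tops of its cheeks (135 mm above the bench). The rack is fixed, dark sheet steel, 75 mm along x, 183 mm along y, two stalls side by side along y, one holding a spare cassette. Fingers that spread along y have no room to let go between the cheeks.
- plate_top (a point): centre of the upper side of the slotted steel plate, 140 x 140 mm, 5 mm thick, fixed flat on the bench between the box and the rack
- spare_mid (a point): centre of the spare cassette in the other stall of the rack, outwardly like the first; to be left alone (less than 15 mm)
- brush_mid (a point): middle of the wire brush with a wooden handle lying on the bench, 230 mm long along its x, 23 mm high; bystander
- hammer_grip (a point): handle of the hammer lying on the bench; bystander
- wrench_grip (a point): handle of the wrench lying on the bench; bystander
- angle_mid (a point): middle of an offcut of steel angle lying on the bench, 120 mm long along x, 40 mm wide, 40 mm high; bystander
- block_mid (a point): centre of a plain steel block on the bench, 60 x 45 x 30 mm; bystander
- spray_mid (a point): centre of a plain grey spray can standing on the bench, 52 mm thick, 150 mm high; bystander
There are look-alikes about, which are no part of the job. Leave any pink look-alike of the part that bears cassette_mid alone. What is shaped like the part that bears plate_top but yellow is not meant.

How it is judged:
By the outcome, as a careful person would: the job done as asked, in the order asked, and still so for the second after the job is handed in, with the robot touching nothing.
It also fails if it takes over 64 s, if anything falls off the work surface, if the arm or the gripper's body presses on something with over 40 N, if the wrist force passes 120 N, or if a joint passes its speed limit or range.

## Robot

A 6-joint arm with a two-finger parallel gripper is mounted at the origin on the work surface. World frame = base frame: x ahead of the robot, y to its left, z up, the work surface at z = 0. Lengths are in mm, angles in rad, forces in N, time in s.
With the tool pointing down it reaches from about 300 to 875 mm from the base axis. Payload 6.4 kg.
Tool frame: the origin (TCP) lies midway between the tips of the shut fingers; the grasp point (between the pads) lies behind it (manip.grip_point_offset is the z of the grasp point in the tool frame, in mm); z points along the fingers, y is the line along which they close (so a half turn about z gives the same grasp; the last joint's range is limited). The gripper opens to 85 mm and grips with 20 to 120 N. Pads are 22 mm wide; open, the fingers measure 114 mm over their backs; the gripper's body (76 mm by 85 mm) begins 54 mm behind the grasp point. The pads swing forward as they close: fully open they stand 13 mm farther back than shut.
Start: joints at [-1.429, 0.181, 1.607, -0, 1.354, -0.206], TCP at [195.994, -540.581, 231.288] pointing down, gripper open.
Joint ranges: [-2.99, 2.99], [-0.89, 2.07], [0.3, 2.58], [-1.14, 4.28], [0, 2.63], [-3.12, 3.12]. Speed limits (rad/s): [2.57, 2.57, 3.01, 3.14, 3.14, 3.14].

## Interface

Orientations are given as a unit quaternion [w, x, y, z].
In Python, from workcell import manip, imaging, order, finder gives the robot as it stands.
- The arm moves only by the tool move_arm, never from a script. Its argument "plan" is a list of rows, each an object of numbers: "jaw": the opening, from 0 (shut) to 1 (fully open); "x", "y", "z": the shift along the tool's x, y, z in cm; "spin": the turn about the tool's z in rad. A call has 1 to 12 rows; each row shifts and turns the commanded pose from where the row before left it, along the tool's axes as they then stand; what a row does not reach is not made up. A row lasts 1/8 s, in which the tool goes at most 62.5 mm and 10.7 degrees, less where a joint would pass 70% of its speed; a pose out of reach is approached as far as the arm can. A call with a gripper value outside its range is refused whole. The fingers move at their own pace and stop on an object; "newtons" is the grip in N (left out, the last holds). Time passes only in rows, so rows that do not move let the fingers close. It gives the time, the measured TCP pose, the force, the opening and the grip force at its end, in the units of the state.
- manip.get_obs(): the state, without advancing time (a new reading comes with each control period).
- imaging.read_camera(name): name is "scene" or "top" or "wrist"; returns a dict with "pixels" (384x512x3 uint8, red, green, blue), "fx", "fy", "cx", "cy" (pixels), "D" ([k1, k2, p1, p2, k3] as OpenCV has them; the pictures are not rectified), "camera_from_world" (4x4, takes a point from world to camera coordinates). Camera axes: x right, y down, z forward; pixel columns grow to the right and rows downward; lengths in mm; the calibration is good to about 2 mm. A picture is of the moment at which its call begins. There is no depth.
- order.sign_off(): hands the job in; it is judged then, once.
Trained networks look in a picture, given as the dict that the camera call returned (one of the last four; its "shot" number tells which), for a name from the list of things; names that differ only in an ending like _2 or _b are one class to them, and where a whole thing is asked for, a point or a joint stands for the part that bears it (a point fixed in the world has none). Each returns a list of dicts, best first, with "p" (0 to 1); they miss things now and then, are a little off and sometimes report something else, mostly with a low value. They report only what shows in the picture. A call takes as long as a camera call. They do not tell look-alikes from the thing itself.
- finder.recognise(label, picture): "location" ([column, row] in pixels, amid what is visible of it).
The state is a dict: "time_s": time; "joint_pos": joint angles; "qd": joint speeds; "effort": joint torques, N m; "eef_pos": TCP position; "tool_rot": TCP orientation; "force": force on the tool from outside, world axes, zero at the start; "moment": the same for the moment, N m; "width": opening from 0.0 (shut) to 1.0 (fully open); "finger_force": force on a finger pad.
Only numpy, scipy, OpenCV 4.12 (cv2) and the standard library are available. Lean on these libraries where they do the work, as an engineer would, in place of code of your own. Each camera call takes 0.05 s, during which the arm holds its last target. There are 200 camera calls.

## Working session

There is one attempt and no reset: what is moved stays moved. The work goes in short steps, Python scripts to look and compute and a tool call to move; the robot and the scene stay as the last step left them, time stands still between calls to the robot, and variables do not carry over. Pictures are saved under pics/ and viewed, at most 10 in all, crops included, and the job is handed in when it is done.

Besides the shell and the picture viewer there is one more tool, called after "Emit:" as name(argument=value, ...) on one line, values as JSON. move_arm: Moves the arm, as the interface text tells. Its arguments: {"type":"object","properties":{"plan":{"type":"array"},"newtons":{"type":"number"}},"required":["plan"]}

```bash
ls; mkdir -p pics; cat > h.py <<'E'
import numpy as np, cv2
from workcell import manip, imaging, order, finder
def K(p): return np.array([[p["fx"],0,p["cx"]],[0,p["fy"],p["cy"]],[0,0,1.]])
def ray(p,uv,z):
    n=cv2.undistortPoints(np.array(uv,float).reshape(-1,1,2),K(p),np.array(p["D"],float)).reshape(-1,2)
    T=np.array(p["camera_from_world"]);R=T[:3,:3];c=-R.T@T[:3,3]
    d=np.c_[n,np.ones(len(n))]@R
    return c+d*((z-c[2])/d[:,2])[:,None]
def proj(p,X):
    T=np.array(p["camera_from_world"])
    return cv2.projectPoints(np.array(X,float).reshape(-1,1,3),cv2.Rodrigues(T[:3,:3])[0],T[:3,3],K(p),np.array(p["D"],float))[0].reshape(-1,2)
def save(p,n): cv2.imwrite("pics/"+n,p["pixels"][:,:,::-1])
E
python3 - <<'E'
from h import *
np.set_printoptions(precision=1,suppress=True)
print(manip.grip_point_offset, manip.get_obs())
im=[]
for n in ["top","scene"]:
    p=imaging.read_camera(n); im.append(p["pixels"])
    T=np.array(p["camera_from_world"]);print(n,-T[:3,:3].T@T[:3,3],p["fx"])
    for l,z in [("cassette_mid",130),("tabs_mid",132),("tab_a",130),("well_floor",25),("box_top",107),("plate_top",5),("rack_top",135),("stall",11),("spare_mid",110)]:
        for r in finder.recognise(l,p)[:4]:
            print(l,round(r["p"],2),np.array(r["location"]),ray(p,r["location"],z)[0])
    cv2.imwrite(f"pics/{n}.png",cv2.resize(p["pixels"][:,:,::-1],(800,600),interpolation=cv2.INTER_CUBIC))
E
```

```text
pics
-18.700000000000003 {'time_s': 0.0, 'joint_pos': array([-1.4,  0.2,  1.6, -0. ,  1.4, -0.2]), 'qd': array([-0., -0.,  0.,  0.,  0., -0.]), 'effort': array([  0. , -44.5, -35.1,  -0. ,   0. ,   0. ]), 'eef_pos': array([ 195.9, -540. ,  230.4]), 'tool_rot': array([-0. ,  1. ,  0.2,  0. ]), 'force': array([-0.1,  0.9,  0.8]), 'moment': array([-0. , -0. ,  0.1]), 'finger_force': 0.0, 'width': 0.9993329350961105}
top [ 353.5  -54.7 1292.3] 353.8214203720986
cassette_mid 0.9 [367.3 166.9] [ 527.  -410.4  130. ]
cassette_mid 0.63 [356.4 238.6] [ 292.9 -367.1  130. ]
cassette_mid 0.54 [322.5 168.9] [ 521.2 -262.9  130. ]
tabs_mid 0.83 [363.5 166.3] [ 528.8 -397.4  132. ]
tabs_mid 0.68 [356.  243.3] [ 278.  -364.8  132. ]
tabs_mid 0.65 [323.8 166.6] [ 528.5 -267.   132. ]
tab_a 0.62 [318.2 167.5] [ 526.  -248.9  130. ]
tab_a 0.5 [332.6 171.1] [ 513.7 -296.   130. ]
tab_a 0.5 [351.7 234.1] [ 307.4 -352.4  130. ]
tab_a 0.42 [366.9 175.6] [ 498.1 -408.1  130. ]
well_floor 0.79 [319.5 176.3] [ 509.5 -270.4   25. ]
box_top 0.86 [322.7 177.2] [ 496.3 -267.1  107. ]
box_top 0.58 [188.5 101.3] [
[... 803 characters left out ...]
352.7  132. ]
tabs_mid 0.55 [182.1 184. ] [ 515.9 -262.   132. ]
tabs_mid 0.55 [355.2 203.5] [462.7 278.3 132. ]
tab_a 0.69 [188.  190.8] [ 537.8 -233.3  130. ]
tab_a 0.64 [181.1 145.8] [ 336.5 -340.1  130. ]
tab_a 0.56 [142.8 173.9] [ 502.5 -408.2  130. ]
well_floor 0.87 [182.  207.5] [ 523.  -275.4   25. ]
well_floor 0.75 [185.5 187.5] [ 431.2 -299.7   25. ]
box_top 0.96 [186.6 206.3] [ 581.7 -223.7  107. ]
plate_top 0.84 [368.3 177.7] [198.4 316.1   5. ]
plate_top 0.73 [262.5 241.1] [576.   17.7   5. ]
rack_top 0.77 [338.8 253.7] [663.8 255.9 135. ]
rack_top 0.18 [288.7 203.2] [514.8  83.7 135. ]
stall 0.72 [349.9 262.2] [592.3 295.3  11. ]
spare_mid 0.95 [323.  236.9] [596.5 203.8 110. ]
```

View pics/top.png

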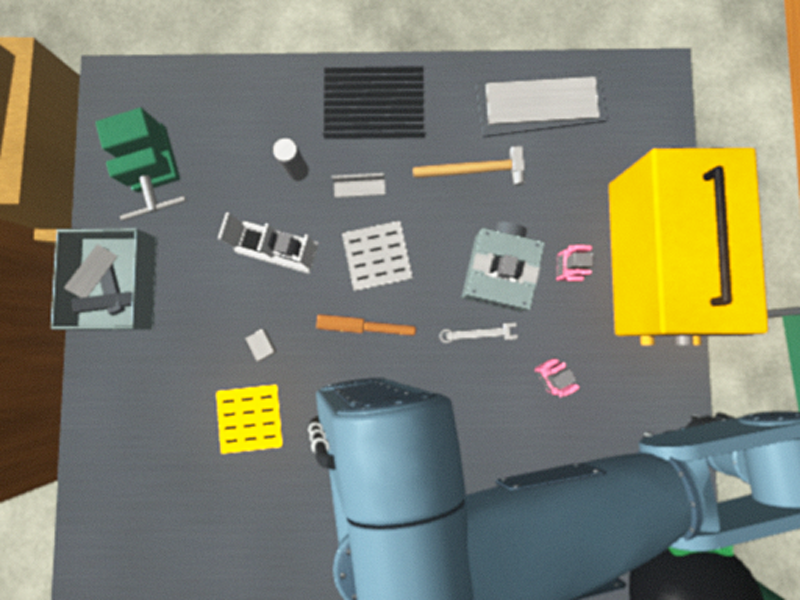

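View pics/scene.png

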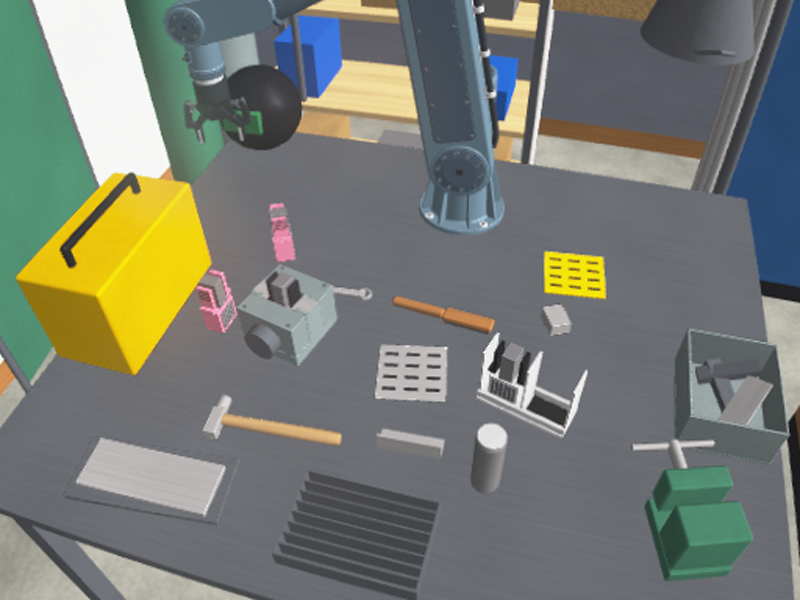

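The top view shows the grey box at about (508,265) in the 800x600 view, with the cassette neck between black tabs lying left and right of it. The slotted grey plate is at (377,255). The rack is at (268,243), with its empty stall on the left and the spare on the right. The pink cassettes and the yellow plate are decoys. I'll work out the moves for a wrist look over the box.

```bash
cat >> h.py <<'E'
from scipy.spatial.transform import Rotation as Ro
def pose():
    o=manip.get_obs(); q=o["tool_rot"]; R=Ro.from_quat([q[1],q[2],q[3],q[0]]).as_matrix()
    return o,np.array(o["eef_pos"]),R
def yawof(R): return np.degrees(np.arctan2(R[1,1],R[0,1]))   # world heading of tool y
def goto(xyz,yaw):
    "print spin (rad) to bring tool y to heading yaw (mod 180), then shift in cm in the turned axes"
    o,t,R=pose(); d=(yaw-yawof(R)+90)%180-90
    s=-np.radians(d)      # tool z down
    R2=R@Ro.from_euler('z',s).as_matrix()
    print("t",round(o["time_s"],2),"tcp",t.round(1),"yaw",yawof(R).round(2),"tilt",np.degrees(np.arccos(-R[2,2])).round(2),"j6",o["joint_pos"][5].round(2),
      "| spin",s.round(4),"shift cm",(R2.T@(np.array(xyz)-t)/10).round(3))
E
python3 - <<'E'
from h import *
np.set_printoptions(precision=3,suppress=True)
o,t,R=pose();print(R)
p=imaging.read_camera("wrist")
T=np.array(p["camera_from_world"]);c=-T[:3,:3].T@T[:3,3];print("cam in tool",R.T@(c-t)); print("cam axes in tool",R.T@T[:3,:3].T,p["fx"])
goto([490,-262,400],78)
goto([490,-262,400],90)
E
```

```text
[[ 0.94   0.341  0.   ]
 [ 0.341 -0.94   0.   ]
 [ 0.     0.    -1.   ]]
cam in tool [  71.655    0.644 -143.139]
cam axes in tool [[-0.001 -0.959 -0.282]
 [ 1.    -0.001 -0.001]
 [ 0.    -0.282  0.959]] 297.17349921156216
t 1.05 tcp [ 196.  -540.6  231.3] yaw -70.07 tilt 0.0 j6 -0.21 | spin 0.5572 shift cm [ 22.965 -33.363 -16.871]
t 1.05 tcp [ 196.  -540.6  231.3] yaw -70.07 tilt 0.0 j6 -0.21 | spin 0.3478 shift cm [ 29.4   -27.859 -16.871]
```

Emit:
move_arm(plan=[{"spin":0.174,"z":-3.5,"jaw":1},{"spin":0.174,"z":-3.5},{"y":-5.5},{"y":-5.5},{"y":-5.5,"x":3},{"y":-5.5,"x":5},{"y":-5.5,"x":5},{"x":5.5},{"x":5.5},{"x":5.5},{"x":2},{"x":0}])

```text
$.plan[0]: bad value
```

```bash
python3 - <<'E'
from h import *
np.set_printoptions(precision=1,suppress=True)
goto([520,-262,300],90)
p=imaging.read_camera("wrist")
for l,z in [("cassette_mid",130),("tabs_mid",132),("tab_a",152),("well_floor",25),("box_top",107)]:
  for r in finder.recognise(l,p)[:3]: print(l,round(r["p"],2),np.array(r["location"]),ray(p,r["location"],z)[0])
cv2.imwrite("pics/w1.png",cv2.resize(p["pixels"][:,:,::-1],(800,600),interpolation=cv2.INTER_CUBIC))
import pickle;pickle.dump(p,open("w1.pkl","wb"))
E
```

```text
t 1.05 tcp [ 196.  -540.6  231.3] yaw -70.07 tilt 0.0 j6 -0.21 | spin 0.3478 shift cm [ 32.4 -27.9  -6.9]
cassette_mid 0.97 [122.   34.6] [ 277.6 -407.8  130. ]
tabs_mid 0.77 [121.   37.5] [ 275.4 -408.5  132. ]
tab_a 0.66 [117.7  59.6] [ 260.1 -418.3  152. ]
tab_a 0.42 [130.6   3.6] [ 296.3 -418.9  152. ]
```

View pics/w1.png

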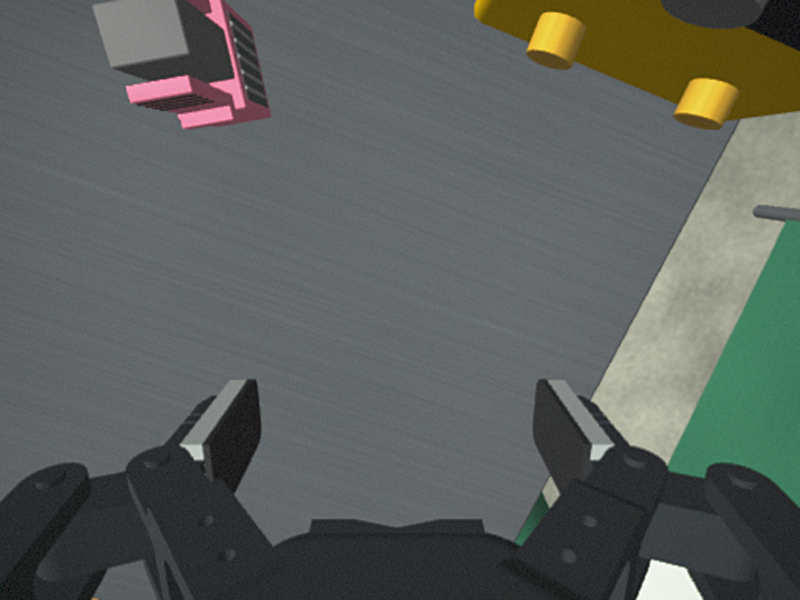

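The move was refused, so this picture only shows the start area: the pink decoy at the upper left (180,60) and the fingers below. Retrying with every key given in each row.

Emit:
move_arm(plan=[{"jaw":1.0,"x":0,"y":0,"z":-3.5,"spin":0.174},{"jaw":1.0,"x":0,"y":0,"z":-3.5,"spin":0.174},{"jaw":1.0,"x":0,"y":-5.5,"z":0,"spin":0},{"jaw":1.0,"x":0,"y":-5.5,"z":0,"spin":0},{"jaw":1.0,"x":3,"y":-5.5,"z":0,"spin":0},{"jaw":1.0,"x":3,"y":-5.5,"z":0,"spin":0},{"jaw":1.0,"x":3,"y":-5.5,"z":0,"spin":0},{"jaw":1.0,"x":5.5,"y":0,"z":0,"spin":0},{"jaw":1.0,"x":5.5,"y":0,"z":0,"spin":0},{"jaw":1.0,"x":5.5,"y":0,"z":0,"spin":0},{"jaw":1.0,"x":5.5,"y":0,"z":0,"spin":0},{"jaw":1.0,"x":0,"y":0,"z":0,"spin":0}])

```text
time_s: 2.85
eef_pos: [508.3, -265.3, 299.5]
tool_rot: [-0.001, 1.0, 0.001, -0.001]
force: [-1.0, -0.4, -0.2]
width: 1.0
finger_force: 0.0
```

```bash
python3 - <<'E'
from h import *
np.set_printoptions(precision=1,suppress=True)
goto([520,-262,300],90)
p=imaging.read_camera("wrist")
for l,z in [("cassette_mid",130),("tabs_mid",132),("tab_a",152),("well_floor",25),("box_top",107)]:
  for r in finder.recognise(l,p)[:3]: print(l,round(r["p"],2),np.array(r["location"]),ray(p,r["location"],z)[0])
cv2.imwrite("pics/w2.png",cv2.resize(p["pixels"][:,:,::-1],(800,600),interpolation=cv2.INTER_CUBIC))
import pickle;pickle.dump(p,open("w2.pkl","wb"))
E
```

```text
t 2.85 tcp [ 508.3 -265.3  299.5] yaw -89.84 tilt 0.14 j6 0.88 | spin 0.0027 shift cm [ 1.2 -0.3 -0.1]
cassette_mid 0.96 [258.3 162.9] [ 521.  -270.4  130. ]
cassette_mid 0.94 [329.8 305.1] [ 343.4 -359.7  130. ]
cassette_mid 0.79 [386.3 149.9] [ 535.1 -404.8  130. ]
tabs_mid 0.92 [255.8 164.8] [ 519.3 -267.7  132. ]
tabs_mid 0.85 [386.  143.4] [ 542.1 -402.7  132. ]
tabs_mid 0.57 [328.4 306.9] [ 342.3 -357.6  132. ]
tab_a 0.94 [398.1 125.9] [ 561.2 -403.3  152. ]
tab_a 0.83 [328.4 313.6] [ 348.5 -352.3  152. ]
tab_a 0.75 [279.  174.6] [ 513.3 -290.8  152. ]
well_floor 0.92 [261.3 141.4] [ 531.4 -275.8   25. ]
well_floor 0.7 [281.2 173.5] [ 485.6 -304.8   25. ]
box_top 0.84 [260.  138.4] [ 544.3 -272.4  107. ]
```

View pics/w2.png

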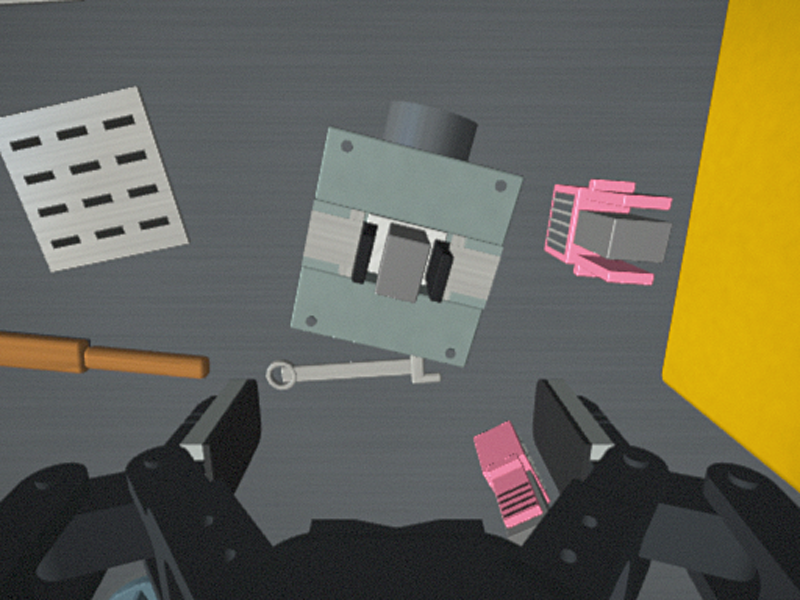

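The wrist view shows the box top with corners at (330,127), (522,178), (465,366) and (291,326), and the neck's top face around (388,238)–(415,302). The plate is at the upper left. Computing the pose from these corners.

```bash
python3 - <<'E'
from h import *
import pickle
np.set_printoptions(precision=1,suppress=True)
p=pickle.load(open("w2.pkl","rb"))
def q(a,z): return ray(p,np.array(a,float)*.64,z)
def ang(d): return np.degrees(np.arctan2(d[1],d[0]))
for nm,a,z in [("box",[(330,127),(522,178),(465,366),(291,326)],107),("screws",[(347,146),(501,186),(450,352),(311,321)],107),("neck",[(388,238),(429,243),(415,302),(377,296)],153),("plate",[(-5,118),(137,87),(188,243),(51,271)],5)]:
    X=q(a,z); print(nm,X[:,:2].tolist(),X.mean(0),"x-axis",ang(X[0]-X[3]),ang(X[1]-X[2]),"y-axis-90",ang(X[0]-X[1])-90,ang(X[3]-X[2])-90)
    print(np.linalg.norm(X-np.roll(X,1,0),axis=1))
im=cv2.resize(p["pixels"][110:240,180:340,::-1],(800,650),interpolation=cv2.INTER_CUBIC)[:600]
cv2.imwrite("pics/w2c.png",im)
E
```

```text
box [[604.1106876992968, -220.1953123983716], [570.8950392815522, -353.0230884226093], [427.9664279446842, -319.4839546577243], [460.92831149769137, -184.7571037518754]] [ 516.  -269.4  107. ] x-axis -13.901565896999653 -13.205900981975049 y-axis-90 -14.039777231737347 -13.747766181044526
[147.5 136.9 146.8 138.7]
screws [[591.8955392239168, -231.38549864498836], [565.4402326841707, -338.72239833950675], [439.7917290505094, -307.28925904499613], [465.01482719481066, -200.29111498236102]] [ 515.5 -269.4  107. ] x-axis -13.76996816487915 -14.045261573601172 y-axis-90 -13.845719503268612 -13.264397637353838
[130.6 110.5 129.5 109.9]
neck [[535.7713411804618, -260.2195793411378], [532.6834502376012, -285.9161957905842], [494.06217533948876, -277.6495675262494], [498.0600113754363, -252.9644410174736]] [ 515.1 -269.2  153. ] x-axis -10.889863098735011 -12.081481324073232 y-axis-90 -6.85221817570573 -9.199362100055168
[38.4 25.9 39.5 25. ]
plate [[618.2710858492749, 88.80575844307788], [643.5497144226566, -40.42342525984316], [507.8124039396399, -67.53697836390691], [480.3194454536208, 68.31109292047114]] [562.5  12.3   5. ] x-axis 8.45028978170509 11.296169071978358 y-axis-90 11.067921357844568 11.441001909637208
[139.5 131.7 138.4 138.6]
```

View pics/w2c.png

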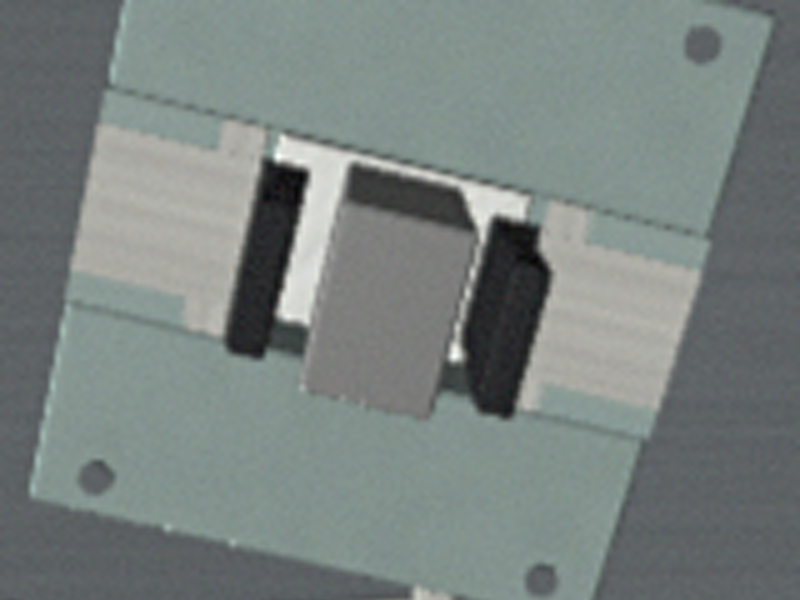

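```bash
python3 - <<'E'
from h import *
goto([515.5,-269.3,112],76.2)
E
```

```text
t 3.15 tcp [ 505.  -266.3  302. ] yaw -90.07 tilt 0.06 j6 0.88 | spin 0.2396 shift cm [ 1.073  0.029 19.   ]
```

Emit:
move_arm(plan=[{"jaw":1.0,"x":0,"y":0,"z":2,"spin":0.12},{"jaw":1.0,"x":0,"y":0,"z":2,"spin":0.12},{"jaw":1.0,"x":1.0,"y":0,"z":4,"spin":0},{"jaw":1.0,"x":0,"y":0,"z":2,"spin":0},{"jaw":1.0,"x":0,"y":0,"z":0,"spin":0},{"jaw":1.0,"x":0,"y":0,"z":0,"spin":0}])

```text
time_s: 3.9
eef_pos: [515.7, -269.1, 203.0]
tool_rot: [0.001, 0.993, -0.12, 0.001]
force: [-0.3, -0.4, -0.1]
width: 1.0
finger_force: 0.0
```

```bash
python3 - <<'E'
from h import *
np.set_printoptions(precision=1,suppress=True)
goto([515.5,-269.3,112],76.2)
p=imaging.read_camera("wrist")
for l,z in [("tabs_mid",153)]:
  for r in finder.recognise(l,p)[:3]: print(l,round(r["p"],2),np.array(r["location"]),ray(p,r["location"],z)[0])
# project model: neck top, tab tops at 152, box corners
c,s=np.cos(np.radians(-13.8)),np.sin(np.radians(-13.8))
def W(a): a=np.array(a,float); return np.c_[515.5+c*a[:,0]-s*a[:,1],-269.3+s*a[:,0]+c*a[:,1],a[:,2]]
im=p["pixels"][:,:,::-1].copy()
im=cv2.resize(im,(800,600),interpolation=cv2.INTER_CUBIC)
for P in [[(20,14,153),(20,-14,153),(-20,-14,153),(-20,14,153)],[(16,30,152),(-16,30,152)],[(16,-30,152),(-16,-30,152)],[(75,70,107),(75,-70,107),(-75,-70,107),(-75,70,107)]]:
  cv2.polylines(im,[np.round(proj(p,W(P))*1.5625).astype(int)],True,(0,0,255),1)
cv2.imwrite("pics/w3.png",im)
goto([515.5,-269.3,112],76.2)
E
```

```text
t 3.9 tcp [ 515.7 -269.1  203. ] yaw -103.8 tilt 0.14 j6 1.13 | spin -0.0 shift cm [-0.   0.   9.1]
tabs_mid 0.77 [252.2 201.4] [ 524.7 -270.8  153. ]
tabs_mid 0.75 [427.2 127.4] [ 546. -391.  153.]
tabs_mid 0.63 [420.9 374. ] [ 346.2 -369.9  153. ]
t 4.0 tcp [ 516.1 -269.1  203.2] yaw -103.79 tilt 0.17 j6 1.13 | spin 0.0003 shift cm [-0.1  0.   9.1]
```

View pics/w3.png

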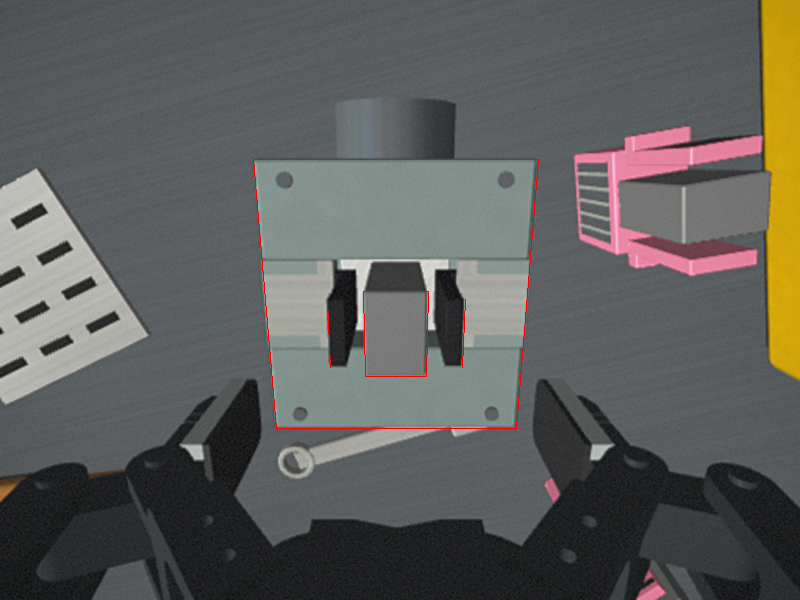

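The projected model outlines of the box (254–538) and the neck (363–427) match the picture to within a pixel. Descend, then pinch.

Emit:
move_arm(plan=[{"jaw":1.0,"x":0,"y":0,"z":3,"spin":0},{"jaw":1.0,"x":0,"y":0,"z":3,"spin":0},{"jaw":1.0,"x":0,"y":0,"z":2,"spin":0},{"jaw":1.0,"x":0,"y":0,"z":1.1,"spin":0},{"jaw":1.0,"x":0,"y":0,"z":0,"spin":0},{"jaw":0.3,"x":0,"y":0,"z":0,"spin":0},{"jaw":0.3,"x":0,"y":0,"z":0,"spin":0},{"jaw":0.3,"x":0,"y":0,"z":0,"spin":0},{"jaw":0.3,"x":0,"y":0,"z":0,"spin":0},{"jaw":0.3,"x":0,"y":0,"z":0,"spin":0},{"jaw":0.3,"x":0,"y":0,"z":0,"spin":0}], newtons=50)

```text
time_s: 5.38
eef_pos: [517.3, -269.1, 113.5]
tool_rot: [0.001, 0.993, -0.12, 0.002]
force: [-1.6, 2.7, 12.2]
width: 0.481
finger_force: 53.2
```

Emit:
move_arm(plan=[{"jaw":0.3,"x":0,"y":0,"z":-0.5,"spin":0},{"jaw":0.3,"x":0,"y":0,"z":-1,"spin":0},{"jaw":0.3,"x":0,"y":0,"z":-1,"spin":0},{"jaw":0.3,"x":0,"y":0,"z":0,"spin":0}])

```text
time_s: 5.88
eef_pos: [516.1, -268.9, 136.4]
tool_rot: [0.001, 0.993, -0.12, 0.001]
force: [0.0, 0.1, -4.2]
width: 0.484
finger_force: 51.2
```

```bash
python3 - <<'E'
from h import *
np.set_printoptions(precision=1,suppress=True)
goto([515.5,-269.3,300],76.2);print(manip.get_obs()["force"])
p=imaging.read_camera("wrist")
cv2.imwrite("pics/w4.png",p["pixels"][:,:,::-1])
E
```

```text
t 5.88 tcp [ 516.1 -268.9  136.4] yaw -103.77 tilt 0.11 j6 1.13 | spin 0.0006 shift cm [ -0.    0.1 -16.4]
[ 0.   0.1 -4.2]
```

View pics/w4.png

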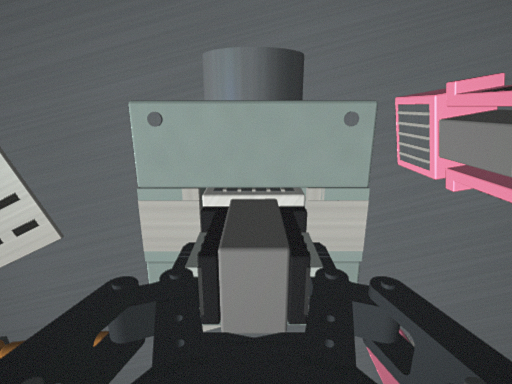

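Clear of the catches: the wrist view shows the cassette held between the fingers, with the tabs pinched and the well's mouth behind it. Lift on, turn to the plate's heading, and move part-way to re-measure the plate.

Emit:
move_arm(plan=[{"jaw":0.3,"x":0,"y":0,"z":-2,"spin":0},{"jaw":0.3,"x":0,"y":0,"z":-3,"spin":0},{"jaw":0.3,"x":0,"y":0,"z":-3,"spin":0},{"jaw":0.3,"x":0,"y":0,"z":-3,"spin":0},{"jaw":0.3,"x":0,"y":0,"z":-1,"spin":-0.12},{"jaw":0.3,"x":0,"y":0,"z":0,"spin":-0.16},{"jaw":0.3,"x":0,"y":0,"z":0,"spin":-0.15},{"jaw":0.3,"x":0,"y":-4,"z":0,"spin":0},{"jaw":0.3,"x":0,"y":-5,"z":0,"spin":0},{"jaw":0.3,"x":0,"y":-4,"z":0,"spin":0},{"jaw":0.3,"x":0,"y":-2,"z":0,"spin":0},{"jaw":0.3,"x":0,"y":0,"z":0,"spin":0}])

```text
time_s: 7.42
eef_pos: [487.1, -120.3, 255.2]
tool_rot: [0.0, 0.995, 0.096, -0.0]
force: [0.3, -0.4, -3.3]
width: 0.485
finger_force: 52.4
```

```bash
python3 - <<'E'
from h import *
import pickle
np.set_printoptions(precision=1,suppress=True)
goto([566,15,200],101)
p=imaging.read_camera("wrist");q=imaging.read_camera("top")
for l,z in [("plate_top",5),("stall",11),("rack_top",135)]:
  for w in (p,q):
    for r in finder.recognise(l,w)[:3]: print(l,round(r["p"],2),np.array(r["location"]),ray(w,r["location"],z)[0])
pickle.dump((p,q),open("w5.pkl","wb"))
a=cv2.resize(p["pixels"][:,:,::-1],(800,600),interpolation=cv2.INTER_CUBIC)
cv2.imwrite("pics/w5.png",a)
E
```

```text
t 7.42 tcp [ 487.1 -120.3  255.2] yaw -79.02 tilt 0.01 j6 0.9 | spin -0.0003 shift cm [ 10.3 -11.8   5.5]
plate_top 0.81 [158.2  74. ] [571.7  15.5   5. ]
plate_top 0.29 [252.7 251.8] [ 355.1 -144.9    5. ]
plate_top 0.65 [158. 265.] [194.4 311.4   5. ]
stall 0.72 [160.6 153. ] [601.  309.7  11. ]
stall 0.28 [180.8 158.6] [579.7 234.6  11. ]
rack_top 0.81 [16.8 50.5] [563.1  89.1 135. ]
rack_top 0.41 [348.6 250.6] [ 441.1 -224.5  135. ]
rack_top 0.74 [168.  154.3] [572.5 249.6 135. ]
rack_top 0.31 [315.9 213.1] [ 375.5 -237.4  135. ]
```

View pics/w5.png

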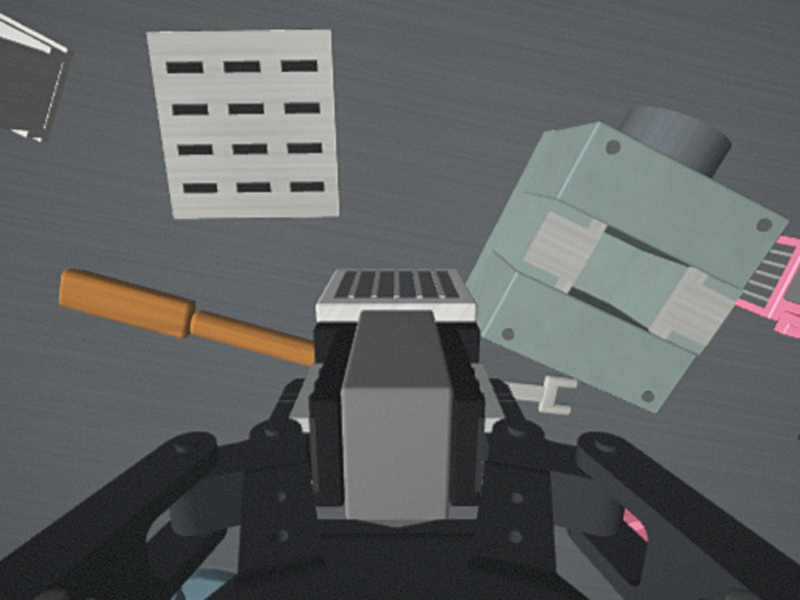

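The wrist view shows the plate with corners at (148,32), (331,30), (340,216) and (175,218), its edges now parallel to the tool, and the cassette upright in the fingers.

```bash
python3 - <<'E'
from h import *
import pickle
np.set_printoptions(precision=1,suppress=True)
p,q=pickle.load(open("w5.pkl","rb"))
X=ray(p,np.array([(148,32),(331,30),(340,216),(175,218)])*.64,5)
def ang(d): return np.degrees(np.arctan2(d[1],d[0]))
print(X[:,:2],X.mean(0),ang(X[0]-X[3]),ang(X[1]-X[2]),ang(X[0]-X[1])-90,ang(X[3]-X[2])-90,np.linalg.norm(X-np.roll(X,1,0),axis=1))
c=X.mean(0); goto([c[0],c[1],120],101)
E
```

```text
[[616.3  94.9]
 [643.7 -40.5]
 [508.  -68.7]
 [480.1  66.9]] [562.   13.2   5. ] 11.604583074790174 11.762833881863175 11.483519112491948 11.61212761785471 [138.9 138.1 138.6 138.5]
t 7.83 tcp [ 487.3 -121.8  255.1] yaw -79.19 tilt 0.02 j6 0.9 | spin -0.0032 shift cm [  9.9 -11.8  13.5]
```

Emit:
move_arm(plan=[{"jaw":0.3,"x":2.5,"y":-2.9,"z":0,"spin":-0.01},{"jaw":0.3,"x":2.5,"y":-3,"z":0,"spin":0},{"jaw":0.3,"x":2.5,"y":-3,"z":2,"spin":0},{"jaw":0.3,"x":2.4,"y":-2.9,"z":3,"spin":0},{"jaw":0.3,"x":0,"y":0,"z":4,"spin":0},{"jaw":0.3,"x":0,"y":0,"z":3,"spin":0},{"jaw":0.3,"x":0,"y":0,"z":2,"spin":0},{"jaw":0.3,"x":0,"y":0,"z":0,"spin":0},{"jaw":0.3,"x":0,"y":0,"z":0,"spin":0}])

```text
time_s: 8.95
eef_pos: [562.0, 13.6, 116.2]
tool_rot: [0.0, 0.995, 0.1, 0.001]
force: [-0.3, 0.3, -4.2]
width: 0.484
finger_force: 52.6
```

```bash
python3 - <<'E'
from h import *
goto([562,13.2,93],101.6); print(manip.get_obs()["force"])
E
```

```text
t 8.95 tcp [562.   13.6 116.2] yaw -78.58 tilt 0.08 j6 1.18 | spin -0.0031 shift cm [-0.013  0.04   2.324]
[-0.34243914  0.31355713 -4.21472908]
```

Emit:
move_arm(plan=[{"jaw":0.3,"x":0,"y":0,"z":1,"spin":0},{"jaw":0.3,"x":0,"y":0,"z":0.6,"spin":0},{"jaw":0.3,"x":0,"y":0,"z":0.3,"spin":0},{"jaw":0.3,"x":0,"y":0,"z":0.1,"spin":0},{"jaw":0.3,"x":0,"y":0,"z":0.1,"spin":0},{"jaw":0.3,"x":0,"y":0,"z":0,"spin":0}])

```text
time_s: 9.7
eef_pos: [561.3, 14.0, 94.4]
tool_rot: [0.0, 0.995, 0.1, 0.0]
force: [-0.1, -0.1, -4.2]
width: 0.48
finger_force: 52.5
```

Emit:
move_arm(plan=[{"jaw":0.3,"x":0,"y":0,"z":0.1,"spin":0},{"jaw":0.3,"x":0,"y":0,"z":0.1,"spin":0},{"jaw":0.3,"x":0,"y":0,"z":0,"spin":0}])

```text
time_s: 10.07
eef_pos: [561.6, 14.0, 93.5]
tool_rot: [0.0, 0.995, 0.1, 0.0]
force: [-3.4, 0.4, 6.0]
width: 0.483
finger_force: 53.7
```

Contact with the plate. Letting go gradually, then retreating.

Emit:
move_arm(plan=[{"jaw":0.55,"x":0,"y":0,"z":0,"spin":0},{"jaw":0.65,"x":0,"y":0,"z":0,"spin":0},{"jaw":0.75,"x":0,"y":0,"z":0,"spin":0},{"jaw":0.9,"x":0,"y":0,"z":0,"spin":0},{"jaw":1.0,"x":0,"y":0,"z":0,"spin":0},{"jaw":1.0,"x":0,"y":0,"z":0,"spin":0},{"jaw":1.0,"x":0,"y":0,"z":-1,"spin":0},{"jaw":1.0,"x":0,"y":0,"z":-3,"spin":0},{"jaw":1.0,"x":0,"y":0,"z":-5,"spin":0},{"jaw":1.0,"x":0,"y":0,"z":-3,"spin":0},{"jaw":1.0,"x":0,"y":0,"z":0,"spin":0},{"jaw":1.0,"x":0,"y":0,"z":0,"spin":0}])

```text
time_s: 11.58
eef_pos: [560.7, 14.1, 211.8]
tool_rot: [-0.0, 0.995, 0.1, -0.0]
force: [1.0, 0.3, -0.4]
width: 1.003
finger_force: 0.0
```

```bash
python3 - <<'E'
from h import *
import pickle
np.set_printoptions(precision=1,suppress=True)
goto([562,13.2,215],101.6); print(manip.get_obs()["force"])
p=imaging.read_camera("wrist");pickle.dump(p,open("w6.pkl","wb"))
c,s=np.cos(np.radians(11.6)),np.sin(np.radians(11.6))
def W(a): a=np.array(a,float); return np.c_[561.6+c*a[:,0]-s*a[:,1],14+s*a[:,0]+c*a[:,1],a[:,2]]
im=cv2.resize(p["pixels"][:,:,::-1],(800,600),interpolation=cv2.INTER_CUBIC)
for P in [[(20,14,133),(20,-14,133),(-20,-14,133),(-20,14,133)],[(22,31,67),(22,-31,67)],[(22,31,5),(22,-31,5)],[(16,30,132),(-16,30,132)],[(16,-30,132),(-16,-30,132)]]:
  cv2.polylines(im,[np.round(proj(p,W(P))*1.5625).astype(int)],True,(0,0,255),1)
cv2.imwrite("pics/w6.png",im)
for l,z in [("tabs_mid",112),("stall",11),("spare_mid",139),("rack_top",135)]:
  for r in finder.recognise(l,p)[:2]: print(l,round(r["p"],2),np.array(r["location"]),ray(p,r["location"],z)[0])
E
```

```text
t 11.57 tcp [560.7  14.1 211.8] yaw -78.55 tilt 0.04 j6 1.18 | spin -0.0027 shift cm [ 0.1  0.1 -0.3]
[ 1.   0.3 -0.4]
tabs_mid 0.85 [251.5 184.8] [567.4  16.8 112. ]
stall 0.84 [10.2 71.9] [612.9 291.8  11. ]
stall 0.71 [341.5 318.3] [ 378.8 -146.5   11. ]
spare_mid 0.72 [ 36.4 124.3] [587.9 176.3 139. ]
spare_mid 0.16 [340.5 315. ] [475.8 -79.9 139. ]
rack_top 0.77 [ 74.5 132.4] [586.7 151.9 135. ]
rack_top 0.6 [220.5 189.7] [564.9  40.5 135. ]
```

View pics/w6.png

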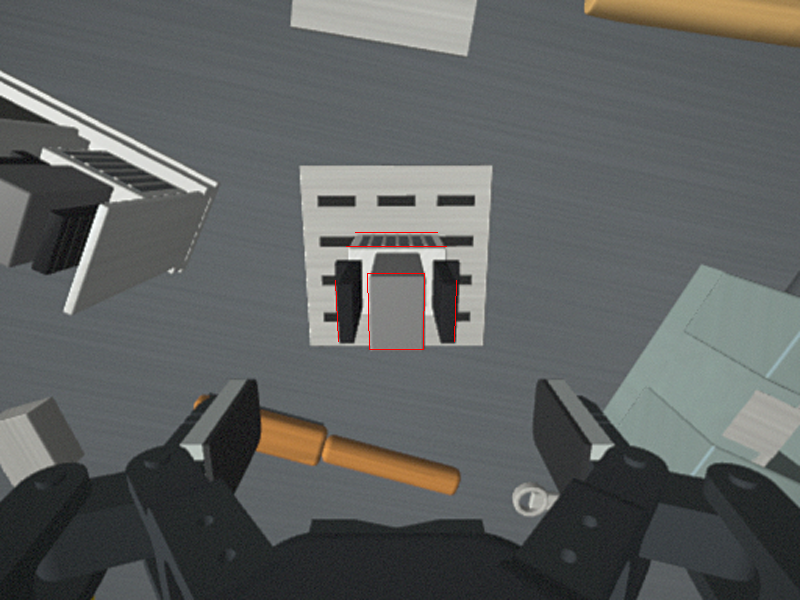

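The projected outline matches: the cassette stands upright and free in the middle of the plate (neck at about 368–425, 272–349). Next I'll move the empty gripper over the rack to measure it closely.

Emit:
move_arm(plan=[{"jaw":1.0,"x":0,"y":0,"z":-3,"spin":-0.17},{"jaw":1.0,"x":0,"y":0,"z":-3,"spin":-0.17},{"jaw":1.0,"x":0,"y":0,"z":-2.8,"spin":-0.17},{"jaw":1.0,"x":0,"y":0,"z":0,"spin":-0.17},{"jaw":1.0,"x":0,"y":0,"z":0,"spin":-0.17},{"jaw":1.0,"x":0,"y":0,"z":0,"spin":-0.17},{"jaw":1.0,"x":4.7,"y":-1.3,"z":0,"spin":0},{"jaw":1.0,"x":4.7,"y":-1.2,"z":0,"spin":0},{"jaw":1.0,"x":4.7,"y":-1.2,"z":0,"spin":0},{"jaw":1.0,"x":4.7,"y":-1.2,"z":0,"spin":0},{"jaw":1.0,"x":4.6,"y":-1.2,"z":0,"spin":0},{"jaw":1.0,"x":0,"y":0,"z":0,"spin":0}])

```text
time_s: 13.32
eef_pos: [583.6, 257.8, 299.1]
tool_rot: [-0.001, 0.818, 0.575, -0.001]
force: [-0.0, -1.0, 0.2]
width: 1.002
finger_force: 0.0
```

Emit:
move_arm(plan=[{"jaw":1.0,"x":0,"y":0,"z":0,"spin":0},{"jaw":1.0,"x":0,"y":0,"z":0,"spin":0}])

```text
time_s: 13.58
eef_pos: [584.5, 253.5, 300.1]
tool_rot: [0.0, 0.82, 0.572, -0.0]
force: [-0.0, -0.6, 0.1]
width: 1.004
finger_force: 0.0
```

```bash
python3 - <<'E'
from h import *
import pickle
np.set_printoptions(precision=1,suppress=True)
goto([561.6,14,211],11.6); print(manip.get_obs()["force"])
p=imaging.read_camera("wrist");pickle.dump(p,open("w7.pkl","wb"))
for l,z in [("stall",11),("spare_mid",139),("rack_top",135)]:
  for r in finder.recognise(l,p)[:2]: print(l,round(r["p"],2),np.array(r["location"]),ray(p,r["location"],z)[0])
cv2.imwrite("pics/w7.png",cv2.resize(p["pixels"][:,:,::-1],(800,600),interpolation=cv2.INTER_CUBIC))
# where rack is expected
print(proj(p,[[600,300,11],[570,217,139],[585,258,135]])*1.5625)
E
```

```text
t 13.57 tcp [584.5 253.5 300.1] yaw -20.19 tilt 0.03 j6 0.58 | spin -0.5549 shift cm [-23.   -7.1   8.9]
[-0.  -0.6  0.1]
stall 0.77 [250.5 126.2] [595.1 294.9  11. ]
spare_mid 0.61 [255.4 206.8] [574.5 220.7 139. ]
rack_top 0.57 [256.2 165.8] [590.6 261.9 135. ]
[[394.5 189.9]
 [394.7 330. ]
 [394.5 267.2]]
```

```bash
python3 - <<'E'
from h import *
import pickle
p=pickle.load(open("w7.pkl","rb"))
im=p["pixels"][55:205,155:355,::-1]
im=np.clip(im.astype(float)*1.0,0,255).astype(np.uint8)
cv2.imwrite("pics/w7c.png",cv2.resize(im,(800,600),interpolation=cv2.INTER_CUBIC))
E
```

```text
(no output)
```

View pics/w7c.png

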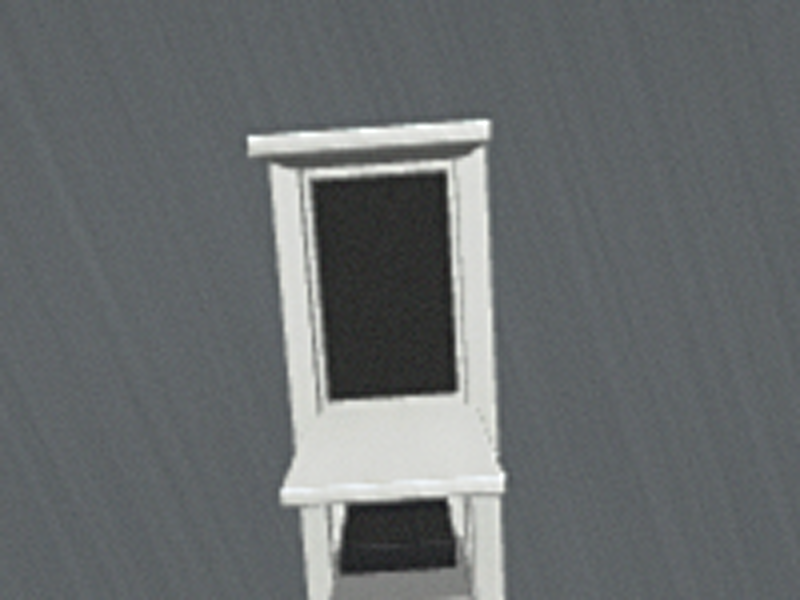

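The crop shows the black pad with corners (312,182), (446,170), (457,391) and (329,400). The far cheek's top edge runs (250,157)–(490,140) and the middle cheek's top (285,488)–(503,474). Turning these into the stall pose.

```bash
python3 - <<'E'
from h import *
import pickle
np.set_printoptions(precision=1,suppress=True)
p=pickle.load(open("w7.pkl","rb"))
def q(a,z): return ray(p,np.array(a,float)/4+[155-.375,55-.375],z)
def ang(d): return round(float(np.degrees(np.arctan2(d[1],d[0]))),1)
# image left->right is world x+ of rack?  
P=q([(312,182),(446,170),(457,391),(329,400)],11)
print("pad",P[:,:2],P.mean(0),"x",ang(P[1]-P[0]),ang(P[2]-P[3]),"y-90",ang(P[0]-P[3])-90,ang(P[1]-P[2])-90,np.linalg.norm(P-np.roll(P,1,0),axis=1))
F=q([(250,157),(490,140)],135);Fo=q([(248,140),(490,122)],135);M=q([(290,487),(503,474)],135);Mo=q([(283,503),(503,492)],135)
for n,a in [("far in",F),("far out",Fo),("mid in",M),("mid out",Mo)]: print(n,a[:,:2],a.mean(0)[:2],ang(a[1]-a[0]),np.linalg.norm(a[1]-a[0]))
R=q([(303,172),(452,165),(464,398),(320,405)],24)
print("rails",R.mean(0),"x",ang(R[1]-R[0]),ang(R[2]-R[3]),np.linalg.norm(R-np.roll(R,1,0),axis=1))
B=q([(270,165),(487,150)],11);print("base outer", B)
y=ang(P[0]-P[3]); print("cheeks mid",(F.mean(0)+M.mean(0))/2, "gap",np.linalg.norm(F.mean(0)-M.mean(0)))
E
```

```text
pad [[584.2 336.7]
 [629.2 324.3]
 [607.2 250.7]
 [562.3 263.7]] [595.7 293.9  11. ] x -15.4 -16.2 y-90 -16.700000000000003 -16.599999999999994 [76.2 46.6 76.9 46.8]
far in [[579.2 342.8]
 [635.9 326.1]] [607.6 334.4] -16.4 59.118521148566224
far out [[580.3 346.6]
 [637.3 330. ]] [608.8 338.3] -16.2 59.39147243052824
mid in [[557.7 261.9]
 [611.9 245.7]] [584.8 253.8] -16.7 56.672386839681764
mid out [[554.3 258.5]
 [610.4 241. ]] [582.3 249.7] -17.3 58.74392075043875
rails [595.8 294.9  24. ] x -17.7 -17.4 [78.8 50.1 78.6 51.1]
base outer [[572.6 347.   11. ]
 [644.6 325.6  11. ]]
cheeks mid [596.2 294.1 135. ] gap 83.79917962298664
```

Emit:
move_arm(plan=[{"jaw":1.0,"x":0,"y":0,"z":0,"spin":-0.185},{"jaw":1.0,"x":0,"y":0,"z":0,"spin":-0.185},{"jaw":1.0,"x":0,"y":0,"z":0,"spin":-0.185},{"jaw":1.0,"x":-4.6,"y":-1.4,"z":0,"spin":0},{"jaw":1.0,"x":-4.6,"y":-1.4,"z":0,"spin":0},{"jaw":1.0,"x":-4.6,"y":-1.4,"z":2,"spin":0},{"jaw":1.0,"x":-4.6,"y":-1.4,"z":3,"spin":0},{"jaw":1.0,"x":-4.6,"y":-1.5,"z":4,"spin":0},{"jaw":1.0,"x":0,"y":0,"z":1,"spin":0},{"jaw":1.0,"x":0,"y":0,"z":0,"spin":0},{"jaw":1.0,"x":0,"y":0,"z":0,"spin":0}])

```text
time_s: 15.15
eef_pos: [562.5, 16.2, 202.0]
tool_rot: [0.001, 0.631, 0.776, 0.001]
force: [0.6, 0.1, -0.1]
width: 1.0
finger_force: 0.0
```

```bash
python3 - <<'E'
from h import *
import pickle
np.set_printoptions(precision=1,suppress=True)
goto([561.6,14,93],11.6); print(manip.get_obs()["force"])
p=imaging.read_camera("wrist");pickle.dump(p,open("w8.pkl","wb"))
for l,z in [("tabs_mid",112),("cassette_mid",110)]:
  for r in finder.recognise(l,p)[:1]: print(l,round(r["p"],2),np.array(r["location"]),ray(p,r["location"],z)[0])
# check edges of neck top: grey levels along lines through predicted neck centre at z=133
c,s=np.cos(np.radians(11.6)),np.sin(np.radians(11.6))
def W(a): a=np.array(a,float); return np.c_[561.6+c*a[:,0]-s*a[:,1],14+s*a[:,0]+c*a[:,1],a[:,2]]
g=cv2.cvtColor(p["pixels"],cv2.COLOR_RGB2GRAY)
for nm,L in [("x",[(t,0,133) for t in range(-30,31,2)]),("y",[(0,t,133) for t in range(-40,41,2)])]:
  uv=proj(p,W(L)).astype(np.float32); print(nm,cv2.remap(g,uv[:,0],uv[:,1],cv2.INTER_LINEAR).ravel().tolist())
E
```

```text
t 15.15 tcp [562.5  16.2 202. ] yaw 11.76 tilt 0.14 j6 -0.39 | spin 0.0028 shift cm [-0.2 -0.2 10.9]
[ 0.6  0.1 -0.1]
tabs_mid 0.83 [251.3 195.5] [560.7  16.  112. ]
cassette_mid 0.64 [251.2 194.3] [560.5  16.4 110. ]
x [103, 48, 50, 168, 154, 120, 125, 124, 124, 124, 124, 123, 124, 125, 125, 123, 125, 125, 125, 125, 124, 124, 125, 125, 129, 178, 171, 173, 129, 47, 46]
y [98, 95, 98, 96, 98, 77, 39, 41, 42, 50, 43, 41, 36, 75, 125, 124, 126, 122, 124, 125, 123, 126, 126, 125, 126, 128, 131, 134, 127, 128, 128, 72, 38, 37, 42, 45, 43, 49, 42, 42, 41]
```

Emit:
move_arm(plan=[{"jaw":1.0,"x":-0.1,"y":-0.2,"z":2,"spin":0},{"jaw":1.0,"x":0,"y":0,"z":2,"spin":0},{"jaw":1.0,"x":0,"y":0,"z":0,"spin":0},{"jaw":1.0,"x":0,"y":0,"z":0,"spin":0}])

```text
time_s: 15.8
eef_pos: [560.4, 14.2, 161.6]
tool_rot: [0.001, 0.631, 0.776, 0.0]
force: [0.8, 0.6, -0.2]
width: 1.003
finger_force: 0.0
```

```bash
python3 - <<'E'
from h import *
goto([560.8,14,93],11.6); print(manip.get_obs()["force"])
E
```

```text
t 15.8 tcp [560.4  14.2 161.6] yaw 11.72 tilt 0.08 j6 -0.39 | spin 0.0022 shift cm [-0.022  0.027  6.856]
[ 0.79473611  0.58047566 -0.2031442 ]
```

Emit:
move_arm(plan=[{"jaw":1.0,"x":0,"y":0,"z":2.5,"spin":0},{"jaw":1.0,"x":0,"y":0,"z":2.5,"spin":0},{"jaw":1.0,"x":0,"y":0,"z":1.8,"spin":0},{"jaw":1.0,"x":0,"y":0,"z":0,"spin":0},{"jaw":0.6,"x":0,"y":0,"z":0,"spin":0},{"jaw":0.5,"x":0,"y":0,"z":0,"spin":0},{"jaw":0.4,"x":0,"y":0,"z":0,"spin":0},{"jaw":0.3,"x":0,"y":0,"z":0,"spin":0},{"jaw":0.3,"x":0,"y":0,"z":0,"spin":0},{"jaw":0.3,"x":0,"y":0,"z":0,"spin":0},{"jaw":0.3,"x":0,"y":0,"z":0,"spin":0}], newtons=45)

```text
time_s: 17.18
eef_pos: [560.4, 13.8, 93.6]
tool_rot: [0.001, 0.631, 0.775, 0.0]
force: [-1.5, -0.1, 6.3]
width: 0.464
finger_force: 46.7
```

```bash
python3 - <<'E'
from h import *
goto([560.8,14,93],11.6); print(manip.get_obs()["force"])
E
```

```text
t 17.18 tcp [560.4  13.8  93.6] yaw 11.69 tilt 0.1 j6 -0.39 | spin 0.0016 shift cm [0.016 0.04  0.056]
[-1.47318615 -0.13454178  6.30749648]
```

Emit:
move_arm(plan=[{"jaw":0.3,"x":0,"y":0,"z":-1,"spin":0},{"jaw":0.3,"x":0,"y":0,"z":-2.5,"spin":0},{"jaw":0.3,"x":0,"y":0,"z":-4,"spin":0},{"jaw":0.3,"x":0,"y":0,"z":-4,"spin":0},{"jaw":0.3,"x":0,"y":0,"z":-4,"spin":0},{"jaw":0.3,"x":0,"y":0,"z":-1.5,"spin":0.1},{"jaw":0.3,"x":0,"y":0,"z":0,"spin":0.15},{"jaw":0.3,"x":0,"y":0,"z":0,"spin":0.15},{"jaw":0.3,"x":0,"y":0,"z":0,"spin":0.094},{"jaw":0.3,"x":0,"y":0,"z":0,"spin":0}])

```text
time_s: 18.42
eef_pos: [559.1, 14.1, 262.0]
tool_rot: [-0.001, 0.802, 0.598, -0.0]
force: [0.7, -0.7, -3.9]
width: 0.466
finger_force: 46.5
```

Emit:
move_arm(plan=[{"jaw":0.3,"x":3,"y":-0.5,"z":0,"spin":0},{"jaw":0.3,"x":4,"y":-0.6,"z":0,"spin":0},{"jaw":0.3,"x":4,"y":-0.7,"z":0,"spin":0},{"jaw":0.3,"x":4,"y":-0.7,"z":0,"spin":0},{"jaw":0.3,"x":4,"y":-0.7,"z":0,"spin":0},{"jaw":0.3,"x":4,"y":-0.7,"z":0,"spin":0},{"jaw":0.3,"x":3,"y":-0.5,"z":0,"spin":0},{"jaw":0.3,"x":1.8,"y":-0.2,"z":0,"spin":0},{"jaw":0.3,"x":0,"y":0,"z":0,"spin":0},{"jaw":0.3,"x":0,"y":0,"z":0,"spin":0},{"jaw":0.3,"x":0,"y":0,"z":0,"spin":0}])

```text
time_s: 19.8
eef_pos: [595.3, 292.3, 262.5]
tool_rot: [0.0, 0.802, 0.597, -0.0]
force: [0.1, 0.3, -3.5]
width: 0.468
finger_force: 46.6
```

```bash
python3 - <<'E'
from h import *
goto([596,294,100],-16.6); print(manip.get_obs()["force"])
E
```

```text
t 19.8 tcp [595.3 292.3 262.5] yaw -16.68 tilt 0.02 j6 0.57 | spin -0.0014 shift cm [ 0.189  0.022 16.251]
[ 0.07952471  0.27400935 -3.51797703]
```

Emit:
move_arm(plan=[{"jaw":0.3,"x":0.2,"y":0,"z":2,"spin":0},{"jaw":0.3,"x":0,"y":0,"z":3,"spin":0},{"jaw":0.3,"x":0,"y":0,"z":3,"spin":0},{"jaw":0.3,"x":0,"y":0,"z":3,"spin":0},{"jaw":0.3,"x":0,"y":0,"z":1.2,"spin":0},{"jaw":0.3,"x":0,"y":0,"z":0,"spin":0},{"jaw":0.3,"x":0,"y":0,"z":0,"spin":0}])

```text
time_s: 20.68
eef_pos: [596.7, 295.6, 141.9]
tool_rot: [0.0, 0.802, 0.597, 0.001]
force: [0.4, -0.8, -3.1]
width: 0.462
finger_force: 46.5
```

```bash
python3 - <<'E'
from h import *
goto([596,294,99.6],-16.6); o=manip.get_obs();print(o["force"],o["moment"])
E
```

```text
t 20.68 tcp [596.7 295.6 141.9] yaw -16.62 tilt 0.14 j6 0.57 | spin -0.0004 shift cm [-0.177 -0.027  4.231]
[ 0.43816846 -0.79098427 -3.081246  ] [-0.02093096 -0.08029683  0.05233169]
```

Emit:
move_arm(plan=[{"jaw":0.3,"x":-0.1,"y":0,"z":1,"spin":0},{"jaw":0.3,"x":0,"y":0,"z":1,"spin":0},{"jaw":0.3,"x":0,"y":0,"z":1,"spin":0},{"jaw":0.3,"x":0,"y":0,"z":0.6,"spin":0},{"jaw":0.3,"x":0,"y":0,"z":0.3,"spin":0},{"jaw":0.3,"x":0,"y":0,"z":0,"spin":0},{"jaw":0.3,"x":0,"y":0,"z":0,"spin":0}])

```text
time_s: 21.55
eef_pos: [595.7, 294.5, 101.9]
tool_rot: [0.0, 0.802, 0.598, 0.0]
force: [-0.5, 0.4, -3.1]
width: 0.461
finger_force: 46.7
```

```bash
python3 - <<'E'
from h import *
goto([596,294,99.6],-16.6); o=manip.get_obs();print(o["force"],o["moment"])
E
```

```text
t 21.55 tcp [595.7 294.5 101.9] yaw -16.62 tilt 0.04 j6 0.57 | spin -0.0003 shift cm [-0.043  0.043  0.23 ]
[-0.54232423  0.41579498 -3.12027031] [ 0.02553835 -0.0502157   0.06687438]
```

Emit:
move_arm(plan=[{"jaw":0.3,"x":0,"y":0,"z":0.1,"spin":0},{"jaw":0.3,"x":0,"y":0,"z":0.1,"spin":0},{"jaw":0.3,"x":0,"y":0,"z":0,"spin":0}])

```text
time_s: 21.92
eef_pos: [595.6, 294.4, 99.7]
tool_rot: [0.0, 0.802, 0.598, 0.0]
force: [-0.8, -0.6, -3.3]
width: 0.468
finger_force: 46.8
```

Emit:
move_arm(plan=[{"jaw":0.3,"x":0,"y":0,"z":0.1,"spin":0},{"jaw":0.3,"x":0,"y":0,"z":0,"spin":0},{"jaw":0.3,"x":0,"y":0,"z":0,"spin":0}])

```text
time_s: 22.3
eef_pos: [595.6, 294.5, 99.6]
tool_rot: [0.0, 0.802, 0.598, 0.0]
force: [-4.0, -2.0, 5.6]
width: 0.46
finger_force: 47.6
```

It touched down at the predicted height. Releasing, then retreating straight up.

Emit:
move_arm(plan=[{"jaw":0.5,"x":0,"y":0,"z":0,"spin":0},{"jaw":0.6,"x":0,"y":0,"z":0,"spin":0},{"jaw":0.7,"x":0,"y":0,"z":0,"spin":0},{"jaw":0.8,"x":0,"y":0,"z":0,"spin":0},{"jaw":0.8,"x":0,"y":0,"z":-1,"spin":0},{"jaw":0.9,"x":0,"y":0,"z":-3,"spin":0},{"jaw":1.0,"x":0,"y":0,"z":-5,"spin":0},{"jaw":1.0,"x":0,"y":0,"z":-5,"spin":0},{"jaw":1.0,"x":0,"y":0,"z":-3,"spin":0},{"jaw":1.0,"x":-2,"y":0,"z":-2,"spin":0},{"jaw":1.0,"x":0,"y":0,"z":0,"spin":0},{"jaw":1.0,"x":0,"y":0,"z":0,"spin":0}])

```text
time_s: 23.8
eef_pos: [589.4, 275.5, 287.8]
tool_rot: [-0.0, 0.802, 0.597, -0.0]
force: [0.2, -0.6, -0.5]
width: 0.998
finger_force: 0.0
```

```bash
python3 - <<'E'
from h import *
np.set_printoptions(precision=1,suppress=True)
o=manip.get_obs();print(o["eef_pos"],o["force"],o["width"])
p=imaging.read_camera("wrist");g=cv2.cvtColor(p["pixels"],cv2.COLOR_RGB2GRAY)
for l in ["tabs_mid","cassette_mid"]:
  for r in finder.recognise(l,p)[:3]: print(l,round(r["p"],2),np.array(r["location"]),ray(p,r["location"],118)[0])
c,s=np.cos(np.radians(-16.6)),np.sin(np.radians(-16.6))
def W(a): a=np.array(a,float); return np.c_[596+c*a[:,0]-s*a[:,1],294+s*a[:,0]+c*a[:,1],a[:,2]]
for y in (-10,0,10):
  uv=proj(p,W([(t,y,139) for t in range(-30,31,2)])).astype(np.float32); print("x at y",y,cv2.remap(g,uv[:,0],uv[:,1],cv2.INTER_LINEAR).ravel().tolist())
uv=proj(p,W([(0,t,139) for t in range(-46,47,2)])).astype(np.float32); print("y",cv2.remap(g,uv[:,0],uv[:,1],cv2.INTER_LINEAR).ravel().tolist())
cv2.imwrite("pics/end.png",p["pixels"][:,:,::-1])
E
```

```text
[589.4 275.5 287.8] [ 0.2 -0.6 -0.5] 0.9979520301726632
tabs_mid 0.8 [254.  152.2] [596.7 298.  118. ]
cassette_mid 0.91 [253.9 152.4] [596.5 297.9 118. ]
x at y -10 [97, 95, 185, 214, 217, 149, 124, 125, 125, 124, 125, 125, 124, 126, 126, 124, 126, 127, 126, 125, 125, 125, 127, 127, 117, 174, 217, 218, 124, 95, 99]
x at y 0 [96, 98, 191, 215, 217, 152, 125, 127, 126, 127, 125, 128, 127, 126, 127, 127, 127, 128, 128, 126, 127, 126, 129, 129, 122, 184, 216, 219, 128, 95, 101]
x at y 10 [99, 96, 208, 216, 219, 145, 127, 127, 127, 128, 127, 130, 129, 128, 128, 128, 128, 127, 129, 129, 129, 129, 131, 129, 126, 200, 216, 220, 121, 99, 100]
y [87, 218, 230, 218, 216, 217, 217, 221, 165, 36, 42, 39, 51, 42, 42, 38, 72, 129, 124, 126, 126, 127, 127, 127, 127, 127, 128, 127, 128, 134, 135, 128, 129, 144, 118, 39, 43, 47, 46, 48, 45, 43, 42, 44, 105, 219, 230]
```

Measured from above, the neck is 40 mm wide, centred in the stall within 1 mm, square to it and at the standing height. The gripper is clear, so I'm handing in.

```bash
python3 -c "
from workcell import order
print(order.sign_off())"
```

```text
the job is handed in; nothing more can be done
None
```

I pinched the cassette out of the box, stood it mid-plate and let go, then re-gripped it by the neck and set it upright in the empty stall. It measured centred within about 1 mm, the gripper is clear, and I handed the job in at about 24 s. I did not check the bystanders with a final picture, but no contact with them showed in the forces.

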